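# Find the stool leg with the loose joint and set it by the glue

### The job

The four legs of this upturned footstool were glued this morning, and one joint did not take. Rock the legs gently from side to side, one after another, to feel which one has play, without straining the sound joints, whose glue is still young; then draw the loose leg straight out and stand it, tenon down, in the empty half of the glue caddy, to be glued again. Lower it in rather than dropping it, let go, and leave the other legs and the other things on the bench as they are.

Things in the scene. Friction and masses are not known exactly. Their poses are not given: they have to be found in the camera images.
- leg_a: leg of the upturned footstool, one of four look-alikes, foot up, tenon in a socket; which corner varies. Origin: centre of its shoulder, on the seat face 30 mm above the bench; z runs up the leg to the foot end, 130 mm above the origin. The top 65 mm are a plain cylinder 26 mm across; the turned part below is up to 31 mm. The tenon, 18 mm across, goes 24 mm below the origin. 70 to 120 g.
- leg_b: another leg of the footstool, same size, shape and origin as leg_a; which corner it stands in varies
- leg_c: another leg of the footstool, same size, shape and origin as leg_a; which corner it stands in varies
- leg_d: another leg of the footstool, same size, shape and origin as leg_a; which corner it stands in varies
- stool: the upturned wooden seat, held fast on the bench: 200 (x) x 280 (y) x 30 mm; origin: centre of its underside. The four leg sockets are at x +-62, y +-100 mm, 26 mm deep. It does not move.
- joints (a point): centre of the seat face, level with the four joints. A sound leg pushed sideways near its foot resists at once, about 6 N per mm; past about 10 N sideways or 20 N of pull its young glue cracks and it stays bent or drawn. The loose leg swings freely, about 15 mm each way at the foot, with 1 to 2 N at most, then meets its socket; it lifts straight out. All four stand upright and look alike.
- holdfast (a point): steel holdfast that pins the seat, look out for it: this point is the top of its pad, on the middle of the seat 90 mm along the stool's +y, 38 mm above the bench; from there it arches 90 mm high over to its shank 75 mm farther along +y, in the bench. 16 mm thick.
- caddy_empty (a point): centre of the inner floor (8 mm above the bench) of the empty half of the plywood glue caddy, an open box 170 x 90 x 95 mm with 8 mm walls and a cross divider. This half is 73 (x) x 74 mm (y) inside, its rim 87 mm above this point. The other half, 82 mm along +x, holds a white glue bottle 54 mm across, top 116 mm above the bench. The caddy does not move.
- mallet: bystander: dark wooden carver's mallet standing on its head, 82 mm across, 212 mm tall; origin at the centre of its underside
- tin: bystander: plain steel tin, 72 mm across, 62 mm tall; origin at the centre of its underside
- gouge: bystander: carving gouge lying on the bench, 260 mm long, handle (29 mm thick) towards its -x; origin on the bench below its middle
There are look-alikes about, which are no part of the job. Leave any red look-alike of the part that bears caddy_empty alone.

How it is judged:
On the way:
1. a leg, still in its socket, has been rocked at least 0.03 rad (about 4 mm at the foot), which only the loose one can bear (((angle between leg_a's own z axis and vertical above 0.03 rad and z of leg_a in the frame of stool below 0.038 m and contact force between the fingers and leg_a above 0.05 N) or (angle between leg_b's own z axis and vertical above 0.03 rad and z of leg_b in the frame of stool below 0.038 m and contact force between the fingers and leg_b above 0.05 N) or (angle between leg_c's own z axis and vertical above 0.03 rad and z of leg_c in the frame of stool below 0.038 m and contact force between the fingers and leg_c above 0.05 N) or (angle between leg_d's own z axis and vertical above 0.03 rad and z of leg_d in the frame of stool below 0.038 m and contact force between the fingers and leg_d above 0.05 N))), for 0.05 s.
At the end, for the whole second after the job is handed in: one leg, the loose one, stands tenon down in the empty half of the caddy (shoulder inside it, at most 34 mm above its floor, leaning less than 0.8 rad), released and still; the three others are upright in their sockets, none left drawn over 2 mm or bent over 0.004 rad (((x of leg_a in the frame of caddy_empty between -0.036 and 0.036 m and y of leg_a in the frame of caddy_empty between -0.037 and 0.037 m and z of leg_a in the frame of caddy_empty below 0.034 m and angle between leg_a's own z axis and vertical below 0.8 rad and linear speed of leg_a below 0.02 m/s and contact force between the fingers and leg_a below 0.01 N and distance of each of leg_b, leg_c, leg_d from where it was at the start of the episode below 0.002 m and angle between each of leg_b, leg_c, leg_d's own z axis and vertical below 0.004 rad) or (x of leg_b in the frame of caddy_empty between -0.036 and 0.036 m and y of leg_b in the frame of caddy_empty between -0.037 and 0.037 m and z of leg_b in the frame of caddy_empty below 0.034 m and angle between leg_b's own z axis and vertical below 0.8 rad and linear speed of leg_b below 0.02 m/s and contact force between the fingers and leg_b below 0.01 N and distance of each of leg_a, leg_c, leg_d from where it was at the start of the episode below 0.002 m and angle between each of leg_a, leg_c, leg_d's own z axis and vertical below 0.004 rad) or (x of leg_c in the frame of caddy_empty between -0.036 and 0.036 m and y of leg_c in the frame of caddy_empty between -0.037 and 0.037 m and z of leg_c in the frame of caddy_empty below 0.034 m and angle between leg_c's own z axis and vertical below 0.8 rad and linear speed of leg_c below 0.02 m/s and contact force between the fingers and leg_c below 0.01 N and distance of each of leg_a, leg_b, leg_d from where it was at the start of the episode below 0.002 m and angle between each of leg_a, leg_b, leg_d's own z axis and vertical below 0.004 rad) or (x of leg_d in the frame of caddy_empty between -0.036 and 0.036 m and y of leg_d in the frame of caddy_empty between -0.037 and 0.037 m and z of leg_d in the frame of caddy_empty below 0.034 m and angle between leg_d's own z axis and vertical below 0.8 rad and linear speed of leg_d below 0.02 m/s and contact force between the fingers and leg_d below 0.01 N and distance of each of leg_a, leg_b, leg_c from where it was at the start of the episode below 0.002 m and angle between each of leg_a, leg_b, leg_c's own z axis and vertical below 0.004 rad))); the robot touches nothing.
It fails at once if a leg is dropped or thrown (moves faster than 0.7 m/s while not held) ((linear speed of leg_a above 0.7 m/s and contact force between the fingers and leg_a below 0.01 N) or (linear speed of leg_b above 0.7 m/s and contact force between the fingers and leg_b below 0.01 N) or (linear speed of leg_c above 0.7 m/s and contact force between the fingers and leg_c below 0.01 N) or (linear speed of leg_d above 0.7 m/s and contact force between the fingers and leg_d below 0.01 N)).
It fails at once if the mallet, tin or gouge is shifted by more than 20 mm (distance of any of mallet, tin, gouge from where it was at the start of the episode above 0.02 m).
It also fails if it takes over 72 s, if anything falls off the work surface, if the arm or the gripper's body presses on something with over 40 N, if the wrist force passes 120 N, or if a joint passes its speed limit or range.

### The arm

A 6-joint arm with a two-finger parallel gripper is mounted at the origin on the work surface. World frame = base frame: x ahead of the robot, y to its left, z up, the work surface at z = 0. Lengths are in m, angles in rad, forces in N, time in s.
With the tool pointing down it reaches from about 0.375 to 0.9 m from the base axis. Payload 3.1 kg.
Tool frame: the origin (TCP) lies where the fingers leave the gripper's body, on its centre line; the fingertips stand 73 mm ahead of it and the grasp point (between the pads) lies 54 mm ahead of it; z points along the fingers, y is the line along which they close (so a half turn about z gives the same grasp; the last joint's range is limited). The gripper opens to 85 mm and grips with 20 to 120 N. Pads are 22 mm wide; open, the fingers measure 114 mm over their backs; the gripper's body (76 mm by 85 mm) begins 54 mm behind the grasp point. The pads swing forward as they close: fully open they stand 13 mm farther back than shut.
Start: joints at [1.105, 0.527, 1.433, -0, 1.181, -0.178], TCP at [0.177, 0.599, 0.304] pointing down, gripper open.
Joint ranges: [-3.08, 3.08], [-0.75, 2.2], [0.22, 2.44], [-1.43, 4.57], [0, 2.65], [-2.85, 2.85]. Speed limits (rad/s): [2.79, 2.79, 3.14, 3.14, 3.14, 3.14].

### API

Orientations are given as a unit quaternion [x, y, z, w].
In Python, from station import manip gives the robot as it stands.
- The arm moves only by the shell command python3 -m crank 'ROWS' [FORCE]. ROWS is JSON, a list of rows, each an object with "dp": the shift along the tool's x, y, z normalised to -1 to 1, where 1 is 50 cm, a list of three; "delta_rot": the turn, a rotation vector about the tool's x, y, z normalised to -1 to 1, where 1 is 2 pi rad, a list of three; "fingers": the opening, from -1 (shut) to 1 (fully open). A call has 1 to 12 rows; each row shifts and turns the commanded pose from where the row before left it, along the tool's axes as they then stand; what a row does not reach is not made up. A row lasts 1/12 s, in which the tool goes at most 41.7 mm and 7.16 degrees, less where a joint would pass 70% of its speed; a pose out of reach is approached as far as the arm can. A call with a number of a shift or a turn outside -1 to 1 is refused whole. A call with a gripper value outside its range is refused whole. The fingers move at their own pace and stop on an object; FORCE is the grip in N (left out, the last holds). Time passes only in rows, so rows that do not move let the fingers close. It gives the time, the measured TCP pose, the force, the opening and the grip force at its end, in the units of the state.
- manip.sense(): the state, without advancing time (a new reading comes with each control period).
- manip.snapshot(name): name is "side" or "top"; returns (picture, depth): 384x512x3 uint8, red, green, blue; 384x512 float32, m along the optical axis (not along the pixel's ray), 0 where there is no reading.
- manip.camera_model(name): a dict with "fx", "fy", "cx", "cy" (pixels), "origin" and "attitude" of the camera in the world. Camera axes: x right, y up, looking along -z (the intrinsics and any distortion apply to the point x, -y, -z); pixel columns grow to the right and rows downward; lengths in m; the calibration is good to about 2 mm. A picture is of the moment at which its call begins. camera_model takes no time and is no camera call.
- manip.sign_off(): hands the job in; it is judged then, once.
The state is a dict: "t": time; "q": joint angles; "qd": joint speeds; "tau": joint torques, N m; "tcp_pos": TCP position; "tool_rot": TCP orientation; "force": force on the tool from outside, world axes, zero at the start; "ft_torque": the same for the moment, N m; "finger_gap": opening from 0.0 (shut) to 1.0 (fully open); "gripper_force": force on a finger pad.
Only numpy, scipy, OpenCV 4.12 (cv2) and the standard library are available. Lean on these libraries where they do the work, as an engineer would, in place of code of your own. Each camera call takes 0.05 s, during which the arm holds its last target. There are 200 camera calls.

## Working session

There is one attempt and no reset: what is moved stays moved. The work goes in short steps, Python scripts to look and compute and a shell command to move; the robot and the scene stay as the last step left them, time stands still between calls to the robot, and variables do not carry over. Pictures are saved under pics/ and viewed, at most 10 in all, crops included, and the job is handed in when it is done.

```bash
ls; mkdir -p pics; cat > h.py <<'E'
import numpy as np, cv2
from station import manip
from scipy.spatial.transform import Rotation as R
def cam(n):
    m=manip.camera_model(n); a=np.array(m['attitude'],float)
    Rm=R.from_quat(a).as_matrix() if a.size==4 else a.reshape(3,3)
    return m,Rm,np.array(m['origin'])
def pts(n,d):
    m,Rm,o=cam(n); v,u=np.mgrid[:d.shape[0],:d.shape[1]]
    c=np.stack([(u-m['cx'])/m['fx']*d,-(v-m['cy'])/m['fy']*d,-d],-1)
    return c@Rm.T+o
def snap(n,f):
    p,d=manip.snapshot(n); cv2.imwrite('pics/'+f+'.png',p[:,:,::-1]); np.savez('pics/'+f+'.npz',p=p,d=d); return p,d
E
python3 - <<'E'
from h import *
for n in('top','side'):
    print(manip.camera_model(n)); p,d=snap(n,n+'0')
print(manip.sense())
E
```

```text
pics
{'fx': 404.9883198840294, 'fy': 404.9883198840294, 'cx': 259.06922066534366, 'cy': 189.67115153219655, 'origin': array([0.3687681 , 0.01179009, 1.35542764]), 'attitude': array([ 0.04498513, -0.05571694, -0.70507906,  0.70550371])}
{'fx': 484.765383925731, 'fy': 484.765383925731, 'cx': 252.0643973381652, 'cy': 190.4165912651191, 'origin': array([-0.09567625, -0.91063921,  1.0643076 ]), 'attitude': array([ 0.38420152, -0.12865709, -0.26751538,  0.87422655])}
{'t': 0.1, 'q': array([ 1.10450663e+00,  5.28350679e-01,  1.43373526e+00, -1.10420002e-05,
        1.18139648e+00, -1.78507038e-01]), 'qd': array([-0.00089406, -0.00186655, -0.00508217, -0.00099314, -0.00114982,
       -0.00158741]), 'tau': array([ 2.39332721e-04, -4.43303204e+01, -1.78585857e+01, -2.09581576e-04,
        3.94401635e-03, -2.30564206e-05]), 'tcp_pos': array([0.17714842, 0.59886358, 0.30305755]), 'tool_rot': array([ 1.43393162e-01,  9.89665352e-01, -8.97816296e-04, -2.94535437e-04]), 'force': array([ 0.62895364,  0.25785002, -0.25888694]), 'ft_torque': array([-0.00767224,  0.00422448,  0.02941145]), 'gripper_force': 0.0, 'finger_gap': 1.0033024956476044}
```

View pics/top0.png

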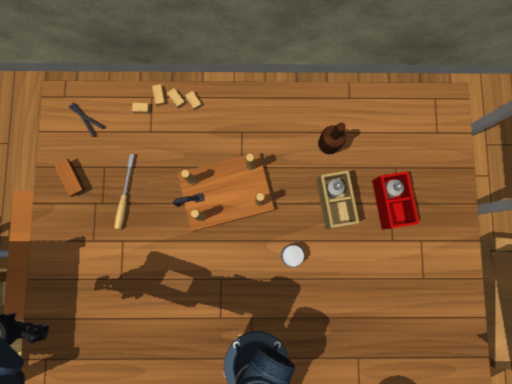

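View pics/side0.png

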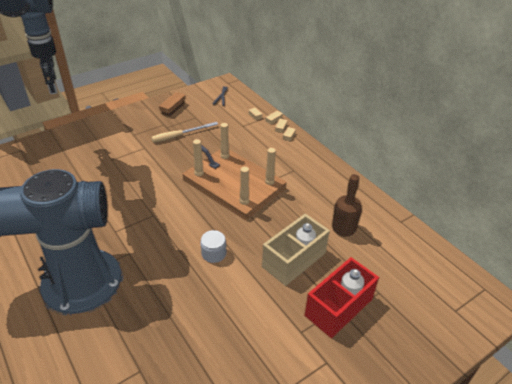

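The top view shows the legs' feet at (187,177), (250,161), (197,215) and (261,199), with the holdfast at (187,200). The plywood caddy is at (340,199), its bottle at (336,187) and its empty half near (346,211). The tin is at (293,256), the mallet at (333,138) and the gouge at (125,190).

What could be mistaken for the target: the red caddy at (396,199), which I leave alone, and the bottle half of the plywood caddy at (336,187). I choose the plywood half at (346,211). Any of the four legs could be the loose one, so I will find it by feel.

```bash
python3 - <<'E'
from h import *
z=np.load('pics/top0.npz');p,d=z['p'],z['d'];P=pts('top',d)
def comps(lo,hi,r,mn=8):
    m=((P[...,2]>lo)&(P[...,2]<hi)&(d>0)).astype(np.uint8); k=np.zeros_like(m);k[r[1]:r[3],r[0]:r[2]]=1;m*=k
    n,l,s,c=cv2.connectedComponentsWithStats(m)
    for i in range(1,n):
        if s[i,4]>=mn: q=P[l==i]; print(c[i].round(1),s[i,4],'med',np.median(q,0).round(4),'mid',((q.min(0)+q.max(0))/2).round(4),'ext',np.ptp(q,axis=0).round(3))
print('legs');comps(.148,.175,(165,140,290,240))
print('seat');comps(.022,.036,(165,140,290,240),300)
m=((P[...,2]>.022)&(P[...,2]<.036)).astype(np.uint8);m[:140]=0;m[240:]=0;m[:,:165]=0;m[:,285:]=0
n,l,s,c=cv2.connectedComponentsWithStats(m);i=1+np.argmax(s[1:,4]);print(cv2.minAreaRect(P[l==i][:,:2].astype(np.float32)))
print('rim');comps(.086,.1,(310,165,365,235),5)
m=((P[...,2]>.086)&(P[...,2]<.1));m[:,:310]=0;m[:,366:]=0;m[:165]=0;m[235:]=0
print(cv2.minAreaRect(P[m][:,:2].astype(np.float32)))
print('holdfast');comps(.06,.14,(165,185,210,212),5)
print('tin');comps(.055,.07,(275,240,310,272));print('mallet');comps(.05,.23,(310,115,355,158))
print('floor',P[211,346],P[205,200])
big=[cv2.resize(a,None,fx=5,fy=5,interpolation=cv2.INTER_CUBIC) for a in(p[145:240,165:290],)]
b2=cv2.resize(p[160:240,310:425],None,fx=4,fy=4);cv2.imwrite('pics/crop1.png',b2[:,:,::-1])
E
```

```text
legs
[249.9 157.1] 62 med [0.6397 0.0209 0.1595] mid [0.6399 0.0209 0.1569] ext [0.025 0.024 0.017]
[185.7 173.2] 61 med [0.5901 0.2125 0.1594] mid [0.591  0.2132 0.156 ] ext [0.024 0.023 0.016]
[260.1 196.5] 58 med [ 0.52   -0.0092  0.1594] mid [ 0.5201 -0.0093  0.158 ] ext [0.022 0.024 0.01 ]
[195.  213.1] 63 med [0.4706 0.1829 0.1584] mid [0.4708 0.1831 0.1567] ext [0.025 0.024 0.015]
seat
[226.5 191.4] 4468 med [0.5548 0.1    0.0293] mid [0.5564 0.1018 0.029 ] ext [0.26  0.318 0.014]
((0.5558234453201294, 0.10232207924127579), (0.2009505331516266, 0.2808172106742859), 14.586214065551758)
rim
[339.8 198.5] 449 med [ 0.5214 -0.2626  0.0939] mid [ 0.5231 -0.2606  0.0929] ext [0.181 0.115 0.014]
[336.  186.5] 68 med [ 0.5591 -0.2491  0.09  ] mid [ 0.5628 -0.2536  0.0929] ext [0.039 0.042 0.014]
((0.5227935910224915, -0.2615870237350464), (0.17023107409477234, 0.09123916178941727), 9.677855491638184)
holdfast
[182.9 199.4] 98 med [0.5214 0.2332 0.0772] mid [0.5206 0.2344 0.0739] ext [0.026 0.06  0.027]
tin
[293.4 255.3] 345 med [ 0.3462 -0.1157  0.061 ] mid [ 0.3446 -0.1156  0.0622] ext [0.066 0.064 0.014]
mallet
[333.3 137. ] 590 med [ 0.7126 -0.2396  0.107 ] mid [ 0.7207 -0.2452  0.1332] ext [0.076 0.077 0.166]
floor [ 0.49065191 -0.30006117  0.0066144 ] [0.50803889 0.18568822 0.02824118]
```

View pics/crop1.png

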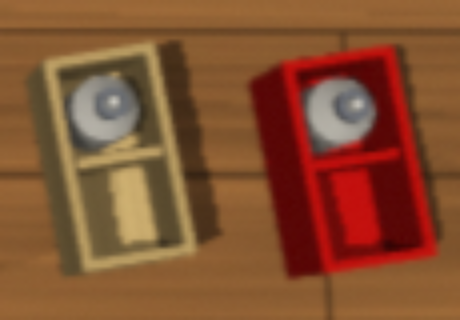

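The crop confirms it. The plywood caddy is on the left with its empty half at the bottom, near top-view pixel (346,211), and the red decoy is on the right.

The leg spacings come out as 124 and 198 mm against 124 and 200 given, and the seat as 201x281. The empty half's centre is about (0.483,-0.268). I go to the nearest leg first, at (0.471,0.183).

```bash
cat > to.py <<'E'
import sys; from h import *
s=manip.sense(); t=np.array(eval(sys.argv[1])); r=R.from_quat(s['tool_rot'])
print('tool dp units',(r.inv().apply(t-s['tcp_pos'])/.5).round(4),'tcp',s['tcp_pos'].round(4),'tooly',r.apply([0,1,0]).round(3),'toolz',r.apply([0,0,1]).round(3),'F',s['force'].round(2),'gap',round(s['finger_gap'],3),'t',s['t'])
E
python3 -m crank '[{"dp":[-0.057,-0.045,0],"delta_rot":[0,0,0],"fingers":0.18},{"dp":[-0.057,-0.045,0],"delta_rot":[0,0,0],"fingers":0.18},{"dp":[-0.057,-0.045,0],"delta_rot":[0,0,0],"fingers":0.18},{"dp":[-0.057,-0.045,0],"delta_rot":[0,0,0],"fingers":0.18},{"dp":[-0.057,-0.045,0],"delta_rot":[0,0,0],"fingers":0.18},{"dp":[-0.057,-0.045,0],"delta_rot":[0,0,0],"fingers":0.18},{"dp":[-0.057,-0.045,0],"delta_rot":[0,0,0],"fingers":0.18},{"dp":[-0.057,-0.045,0],"delta_rot":[0,0,0],"fingers":0.18},{"dp":[-0.057,-0.045,0],"delta_rot":[0,0,0],"fingers":0.18},{"dp":[-0.057,-0.045,0],"delta_rot":[0,0,0],"fingers":0.18},{"dp":[-0.057,-0.045,0],"delta_rot":[0,0,0],"fingers":0.18},{"dp":[-0.057,-0.045,0],"delta_rot":[0,0,0],"fingers":0.18}]' 20
python3 -m crank '[{"dp":[-0.057,-0.045,0],"delta_rot":[0,0,0],"fingers":0.18},{"dp":[-0.057,-0.045,0],"delta_rot":[0,0,0],"fingers":0.18},{"dp":[0,0,0],"delta_rot":[0,0,0],"fingers":0.18},{"dp":[0,0,0],"delta_rot":[0,0,0],"fingers":0.18}]'
python3 to.py '[.4706,.1829,.2]'
```

```text
t: 1.1
tcp_pos: [0.4292, 0.2416, 0.3037]
tool_rot: [0.143, 0.99, -0.0, -0.0]
force: [1.1, -0.2, 0.0]
finger_gap: 0.59
gripper_force: 0.0
t: 1.43
tcp_pos: [0.4715, 0.1824, 0.3036]
tool_rot: [0.145, 0.989, -0.0, -0.0]
force: [-0.4, 0.1, -0.2]
finger_gap: 0.589
gripper_force: 0.0
tool dp units [0.002  0.0005 0.2072] tcp [0.4715 0.1824 0.3036] tooly [ 0.288  0.958 -0.   ] toolz [-0.001  0.    -1.   ] F [-0.4   0.14 -0.19] gap 0.589 t 1.4333
```

```bash
python3 -m crank '[{"dp":[0.002,0.0005,0.052],"delta_rot":[0,0,0],"fingers":0.18},{"dp":[0,0,0.052],"delta_rot":[0,0,0],"fingers":0.18},{"dp":[0,0,0.052],"delta_rot":[0,0,0],"fingers":0.18},{"dp":[0,0,0.051],"delta_rot":[0,0,0],"fingers":0.18},{"dp":[0,0,0],"delta_rot":[0,0,0],"fingers":0.18},{"dp":[0,0,0],"delta_rot":[0,0,0],"fingers":0.18}]'
python3 - <<'E'
from h import *
p,d=snap('top','t1');q,e=snap('side','s1')
a=cv2.resize(p[130:250,155:295],(560,480));b=cv2.resize(q[100:250,150:300],(480,480))
cv2.imwrite('pics/c2.png',cv2.resize(np.hstack([a,b])[:,:,::-1],(800,370)))
E
python3 to.py '[.4706,.1829,.2]'
```

```text
t: 1.93
tcp_pos: [0.468, 0.1854, 0.1995]
tool_rot: [0.143, 0.99, -0.001, -0.002]
force: [0.2, 0.7, 0.7]
finger_gap: 0.589
gripper_force: 0.0
tool dp units [-0.0027 -0.0042  0.003 ] tcp [0.4699 0.1853 0.2015] tooly [0.283 0.959 0.001] toolz [ 0.002  0.    -1.   ] F [ 0.37 -0.27  0.1 ] gap 0.589 t 2.0333
```

View pics/c2.png

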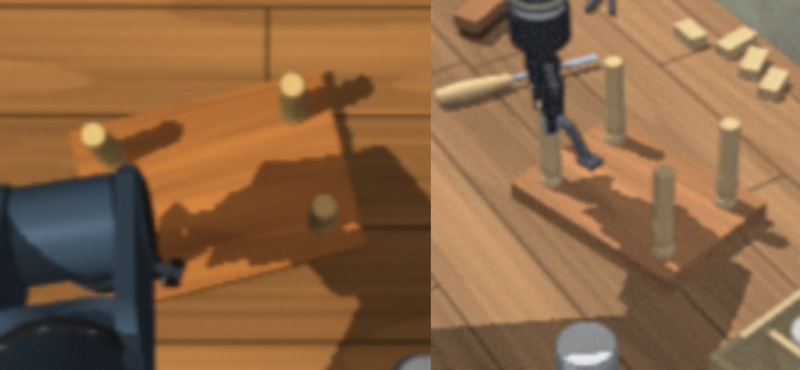

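The side panel shows the fingers straddling the near-left leg at about (548,130) with nothing touched. I push along tool +y in small steps.

```bash
python3 -m crank '[{"dp":[0,0.006,0],"delta_rot":[0,0,0],"fingers":0.18},{"dp":[0,0.004,0],"delta_rot":[0,0,0],"fingers":0.18},{"dp":[0,0.004,0],"delta_rot":[0,0,0],"fingers":0.18},{"dp":[0,0,0],"delta_rot":[0,0,0],"fingers":0.18},{"dp":[0,0,0],"delta_rot":[0,0,0],"fingers":0.18}]'|grep -E 'force|tcp'
python3 -m crank '[{"dp":[0,0.002,0],"delta_rot":[0,0,0],"fingers":0.18},{"dp":[0,0,0],"delta_rot":[0,0,0],"fingers":0.18},{"dp":[0,0,0],"delta_rot":[0,0,0],"fingers":0.18}]'|grep -E 'force|tcp'
```

```text
tcp_pos: [0.4719, 0.1914, 0.2009]
force: [-0.2, -0.5, 0.7]
gripper_force: 0.0
tcp_pos: [0.4719, 0.1921, 0.2004]
force: [0.3, 0.1, -0.4]
gripper_force: 0.0
```

```bash
cat > ok.py <<'E'
import sys; from h import *
s=manip.sense(); f=s['force']; r=R.from_quat(s['tool_rot']).inv()
fy=r.apply(f)[1]; print('fy',round(fy,2),'tcp',s['tcp_pos'].round(4)); sys.exit(abs(fy)>2.2)
E
S() { python3 ok.py; }
python3 -m crank '[{"dp":[0,0.002,0],"delta_rot":[0,0,0],"fingers":0.18},{"dp":[0,0,0],"delta_rot":[0,0,0],"fingers":0.18},{"dp":[0,0,0],"delta_rot":[0,0,0],"fingers":0.18}]' >/dev/null; S &&
python3 -m crank '[{"dp":[0,0.0015,0],"delta_rot":[0,0,0],"fingers":0.18},{"dp":[0,0,0],"delta_rot":[0,0,0],"fingers":0.18},{"dp":[0,0,0],"delta_rot":[0,0,0],"fingers":0.18}]' >/dev/null; S &&
python3 -m crank '[{"dp":[0,0.0015,0],"delta_rot":[0,0,0],"fingers":0.18},{"dp":[0,0,0],"delta_rot":[0,0,0],"fingers":0.18},{"dp":[0,0,0],"delta_rot":[0,0,0],"fingers":0.18}]' >/dev/null; S &&
python3 -m crank '[{"dp":[0,0.0015,0],"delta_rot":[0,0,0],"fingers":0.18},{"dp":[0,0,0],"delta_rot":[0,0,0],"fingers":0.18},{"dp":[0,0,0],"delta_rot":[0,0,0],"fingers":0.18}]' >/dev/null; S &&
python3 -m crank '[{"dp":[0,0.0015,0],"delta_rot":[0,0,0],"fingers":0.18},{"dp":[0,0,0],"delta_rot":[0,0,0],"fingers":0.18},{"dp":[0,0,0],"delta_rot":[0,0,0],"fingers":0.18}]' >/dev/null; S
```

```text
fy 0.34 tcp [0.4722 0.1931 0.2004]
fy 0.34 tcp [0.4722 0.1931 0.2004]
fy 0.34 tcp [0.4722 0.1931 0.2004]
fy 0.34 tcp [0.4722 0.1931 0.2004]
fy 0.34 tcp [0.4722 0.1931 0.2004]False
False
False
False
False
```

```bash
sed -i 's/sys.exit(\(.*\))$/sys.exit(int(\1))/' ok.py
S() { python3 ok.py; }
python3 -m crank '[{"dp":[0,0.002,0],"delta_rot":[0,0,0],"fingers":0.18},{"dp":[0,0,0],"delta_rot":[0,0,0],"fingers":0.18},{"dp":[0,0,0],"delta_rot":[0,0,0],"fingers":0.18}]' >/dev/null; S &&
python3 -m crank '[{"dp":[0,0.0015,0],"delta_rot":[0,0,0],"fingers":0.18},{"dp":[0,0,0],"delta_rot":[0,0,0],"fingers":0.18},{"dp":[0,0,0],"delta_rot":[0,0,0],"fingers":0.18}]' >/dev/null && S &&
python3 -m crank '[{"dp":[0,0.0015,0],"delta_rot":[0,0,0],"fingers":0.18},{"dp":[0,0,0],"delta_rot":[0,0,0],"fingers":0.18},{"dp":[0,0,0],"delta_rot":[0,0,0],"fingers":0.18}]' >/dev/null && S &&
python3 -m crank '[{"dp":[0,0.0015,0],"delta_rot":[0,0,0],"fingers":0.18},{"dp":[0,0,0],"delta_rot":[0,0,0],"fingers":0.18},{"dp":[0,0,0],"delta_rot":[0,0,0],"fingers":0.18}]' >/dev/null && S &&
python3 -m crank '[{"dp":[0,0.0015,0],"delta_rot":[0,0,0],"fingers":0.18},{"dp":[0,0,0],"delta_rot":[0,0,0],"fingers":0.18},{"dp":[0,0,0],"delta_rot":[0,0,0],"fingers":0.18}]' >/dev/null && S
```

```text
fy 0.6 tcp [0.4725 0.1941 0.2004]
fy 0.16 tcp [0.4727 0.1949 0.2004]
fy 0.46 tcp [0.4729 0.1956 0.2004]
fy 0.29 tcp [0.4732 0.1963 0.2004]
fy -0.86 tcp [0.4733 0.197  0.2004]
```

```bash
S() { python3 ok.py; }
python3 -m crank '[{"dp":[0,0.001,0],"delta_rot":[0,0,0],"fingers":0.18},{"dp":[0,0,0],"delta_rot":[0,0,0],"fingers":0.18},{"dp":[0,0,0],"delta_rot":[0,0,0],"fingers":0.18}]' >/dev/null; S &&
python3 -m crank '[{"dp":[0,0.001,0],"delta_rot":[0,0,0],"fingers":0.18},{"dp":[0,0,0],"delta_rot":[0,0,0],"fingers":0.18},{"dp":[0,0,0],"delta_rot":[0,0,0],"fingers":0.18}]' >/dev/null && S &&
python3 -m crank '[{"dp":[0,0.001,0],"delta_rot":[0,0,0],"fingers":0.18},{"dp":[0,0,0],"delta_rot":[0,0,0],"fingers":0.18},{"dp":[0,0,0],"delta_rot":[0,0,0],"fingers":0.18}]' >/dev/null && S &&
python3 -m crank '[{"dp":[0,0.001,0],"delta_rot":[0,0,0],"fingers":0.18},{"dp":[0,0,0],"delta_rot":[0,0,0],"fingers":0.18},{"dp":[0,0,0],"delta_rot":[0,0,0],"fingers":0.18}]' >/dev/null && S
```

```text
fy -0.95 tcp [0.4734 0.1973 0.2004]
fy -2.92 tcp [0.4735 0.1976 0.2004]
```

```bash
python3 -m crank '[{"dp":[0,0.001,0],"delta_rot":[0,0,0],"fingers":0.18},{"dp":[0,0,0],"delta_rot":[0,0,0],"fingers":0.18},{"dp":[0,0,0],"delta_rot":[0,0,0],"fingers":0.18}]' >/dev/null; python3 ok.py
```

```text
fy -4.64 tcp [0.4736 0.198  0.2004]
```

Resistance climbs at about 4 N/mm and reached 4.6 N, so this leg is sound. I back off and go to leg C at (0.520,-0.009).

```bash
S() { python3 ok.py; }
python3 -m crank '[{"dp":[0,-0.029,0],"delta_rot":[0,0,0],"fingers":0.18},{"dp":[0,0,-0.06],"delta_rot":[0,0,0],"fingers":0.18},{"dp":[0,0,-0.06],"delta_rot":[0,0,0],"fingers":0.18},{"dp":[-0.034,-0.0567,0],"delta_rot":[0,0,0],"fingers":0.18},{"dp":[-0.034,-0.0567,0],"delta_rot":[0,0,0],"fingers":0.18},{"dp":[-0.034,-0.0567,0],"delta_rot":[0,0,0],"fingers":0.18},{"dp":[-0.034,-0.0567,0],"delta_rot":[0,0,0],"fingers":0.18},{"dp":[-0.034,-0.0567,0],"delta_rot":[0,0,0],"fingers":0.18},{"dp":[-0.034,-0.0567,0],"delta_rot":[0,0,0],"fingers":0.18},{"dp":[0,0,0],"delta_rot":[0,0,0],"fingers":0.18},{"dp":[0,0,0],"delta_rot":[0,0,0],"fingers":0.18},{"dp":[0,0,0],"delta_rot":[0,0,0],"fingers":0.18}]' >/dev/null; python3 to.py '[.5200,-.0092,.2]'
```

```text
tool dp units [-0.0029 -0.0039  0.1204] tcp [ 0.5191 -0.007   0.2602] tooly [0.285 0.959 0.001] toolz [ 0.     0.001 -1.   ] F [-0.62  0.46  0.75] gap 0.594 t 5.95
```

```bash
S() { python3 ok.py; }
python3 -m crank '[{"dp":[0,0,0.06],"delta_rot":[0,0,0],"fingers":0.18},{"dp":[0,0,0.06],"delta_rot":[0,0,0],"fingers":0.18},{"dp":[0,0.006,0],"delta_rot":[0,0,0],"fingers":0.18},{"dp":[0,0.006,0],"delta_rot":[0,0,0],"fingers":0.18},{"dp":[0,0.004,0],"delta_rot":[0,0,0],"fingers":0.18},{"dp":[0,0.002,0],"delta_rot":[0,0,0],"fingers":0.18},{"dp":[0,0,0],"delta_rot":[0,0,0],"fingers":0.18},{"dp":[0,0,0],"delta_rot":[0,0,0],"fingers":0.18}]' >/dev/null; S &&
python3 -m crank '[{"dp":[0,0.0015,0],"delta_rot":[0,0,0],"fingers":0.18},{"dp":[0,0,0],"delta_rot":[0,0,0],"fingers":0.18},{"dp":[0,0,0],"delta_rot":[0,0,0],"fingers":0.18}]' >/dev/null && S &&
python3 -m crank '[{"dp":[0,0.0015,0],"delta_rot":[0,0,0],"fingers":0.18},{"dp":[0,0,0],"delta_rot":[0,0,0],"fingers":0.18},{"dp":[0,0,0],"delta_rot":[0,0,0],"fingers":0.18}]' >/dev/null && S &&
python3 -m crank '[{"dp":[0,0.0015,0],"delta_rot":[0,0,0],"fingers":0.18},{"dp":[0,0,0],"delta_rot":[0,0,0],"fingers":0.18},{"dp":[0,0,0],"delta_rot":[0,0,0],"fingers":0.18}]' >/dev/null && S &&
python3 -m crank '[{"dp":[0,0.0015,0],"delta_rot":[0,0,0],"fingers":0.18},{"dp":[0,0,0],"delta_rot":[0,0,0],"fingers":0.18},{"dp":[0,0,0],"delta_rot":[0,0,0],"fingers":0.18}]' >/dev/null && S &&
python3 -m crank '[{"dp":[0,0.001,0],"delta_rot":[0,0,0],"fingers":0.18},{"dp":[0,0,0],"delta_rot":[0,0,0],"fingers":0.18},{"dp":[0,0,0],"delta_rot":[0,0,0],"fingers":0.18}]' >/dev/null && S &&
python3 -m crank '[{"dp":[0,0.001,0],"delta_rot":[0,0,0],"fingers":0.18},{"dp":[0,0,0],"delta_rot":[0,0,0],"fingers":0.18},{"dp":[0,0,0],"delta_rot":[0,0,0],"fingers":0.18}]' >/dev/null && S &&
python3 -m crank '[{"dp":[0,0.001,0],"delta_rot":[0,0,0],"fingers":0.18},{"dp":[0,0,0],"delta_rot":[0,0,0],"fingers":0.18},{"dp":[0,0,0],"delta_rot":[0,0,0],"fingers":0.18}]' >/dev/null && S
```

```text
fy -0.95 tcp [0.5223 0.0013 0.2017]
fy 0.25 tcp [0.522  0.0017 0.2007]
fy 0.07 tcp [0.5221 0.0025 0.2003]
fy 0.28 tcp [0.5224 0.0033 0.2003]
fy -0.01 tcp [0.5226 0.004  0.2004]
fy 0.27 tcp [0.5227 0.0045 0.2004]
fy 0.41 tcp [0.5229 0.005  0.2004]
fy 0.29 tcp [0.523  0.0054 0.2004]
```

```bash
S() { python3 ok.py; }
python3 -m crank '[{"dp":[0,0.001,0],"delta_rot":[0,0,0],"fingers":0.18},{"dp":[0,0,0],"delta_rot":[0,0,0],"fingers":0.18},{"dp":[0,0,0],"delta_rot":[0,0,0],"fingers":0.18}]' >/dev/null && S &&
python3 -m crank '[{"dp":[0,0.001,0],"delta_rot":[0,0,0],"fingers":0.18},{"dp":[0,0,0],"delta_rot":[0,0,0],"fingers":0.18},{"dp":[0,0,0],"delta_rot":[0,0,0],"fingers":0.18}]' >/dev/null && S &&
python3 -m crank '[{"dp":[0,0.001,0],"delta_rot":[0,0,0],"fingers":0.18},{"dp":[0,0,0],"delta_rot":[0,0,0],"fingers":0.18},{"dp":[0,0,0],"delta_rot":[0,0,0],"fingers":0.18}]' >/dev/null && S &&
python3 -m crank '[{"dp":[0,0.001,0],"delta_rot":[0,0,0],"fingers":0.18},{"dp":[0,0,0],"delta_rot":[0,0,0],"fingers":0.18},{"dp":[0,0,0],"delta_rot":[0,0,0],"fingers":0.18}]' >/dev/null && S &&
python3 -m crank '[{"dp":[0,0.001,0],"delta_rot":[0,0,0],"fingers":0.18},{"dp":[0,0,0],"delta_rot":[0,0,0],"fingers":0.18},{"dp":[0,0,0],"delta_rot":[0,0,0],"fingers":0.18}]' >/dev/null && S &&
python3 -m crank '[{"dp":[0,0.001,0],"delta_rot":[0,0,0],"fingers":0.18},{"dp":[0,0,0],"delta_rot":[0,0,0],"fingers":0.18},{"dp":[0,0,0],"delta_rot":[0,0,0],"fingers":0.18}]' >/dev/null && S
```

```text
fy 0.24 tcp [0.5232 0.0059 0.2004]
fy -0.64 tcp [0.5233 0.0064 0.2004]
fy -0.26 tcp [0.5235 0.0069 0.2004]
fy -0.49 tcp [0.5236 0.0073 0.2004]
fy -0.22 tcp [0.5237 0.0078 0.2004]
fy -0.39 tcp [0.5239 0.0083 0.2004]
```

There was contact at about 15 mm, then a steady force of about -0.4 N while the finger kept moving, which looks like play. I continue under the guard.

```bash
S() { python3 ok.py; }
python3 -m crank '[{"dp":[0,0.002,0],"delta_rot":[0,0,0],"fingers":0.18},{"dp":[0,0,0],"delta_rot":[0,0,0],"fingers":0.18},{"dp":[0,0,0],"delta_rot":[0,0,0],"fingers":0.18}]' >/dev/null && S &&
python3 -m crank '[{"dp":[0,0.002,0],"delta_rot":[0,0,0],"fingers":0.18},{"dp":[0,0,0],"delta_rot":[0,0,0],"fingers":0.18},{"dp":[0,0,0],"delta_rot":[0,0,0],"fingers":0.18}]' >/dev/null && S &&
python3 -m crank '[{"dp":[0,0.002,0],"delta_rot":[0,0,0],"fingers":0.18},{"dp":[0,0,0],"delta_rot":[0,0,0],"fingers":0.18},{"dp":[0,0,0],"delta_rot":[0,0,0],"fingers":0.18}]' >/dev/null && S &&
python3 -m crank '[{"dp":[0,0.002,0],"delta_rot":[0,0,0],"fingers":0.18},{"dp":[0,0,0],"delta_rot":[0,0,0],"fingers":0.18},{"dp":[0,0,0],"delta_rot":[0,0,0],"fingers":0.18}]' >/dev/null && S &&
python3 -m crank '[{"dp":[0,0.002,0],"delta_rot":[0,0,0],"fingers":0.18},{"dp":[0,0,0],"delta_rot":[0,0,0],"fingers":0.18},{"dp":[0,0,0],"delta_rot":[0,0,0],"fingers":0.18}]' >/dev/null && S
python3 - <<'E'
from h import *
q,e=snap('side','s2')
cv2.imwrite('pics/c3.png',cv2.resize(q[110:230,170:310],(700,600))[:,:,::-1])
E
```

```text
fy 0.26 tcp [0.5242 0.0093 0.2004]
fy 0.28 tcp [0.5245 0.0102 0.2004]
fy -0.38 tcp [0.5247 0.0112 0.2004]
fy -1.23 tcp [0.525  0.0122 0.2004]
fy 0.05 tcp [0.5253 0.0131 0.2004]
```

View pics/c3.png

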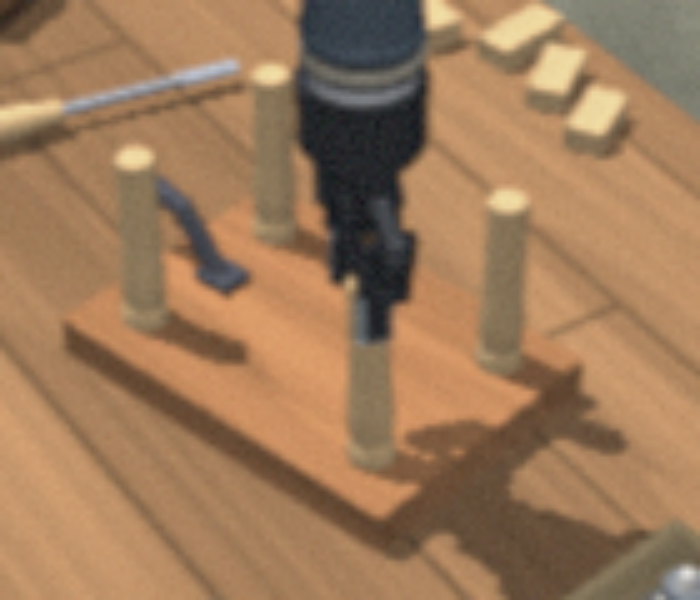

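The leg top follows the finger: the leg under the gripper at (370,400) in the crop is tilted about 8 mm at under 1.3 N, so leg C is the loose one. I go back to centre, lower 10 mm and grip.

```bash
python3 -m crank '[{"dp":[0,-0.02,0],"delta_rot":[0,0,0],"fingers":0.18},{"dp":[0,-0.023,0],"delta_rot":[0,0,0],"fingers":0.18},{"dp":[0,0,0.02],"delta_rot":[0,0,0],"fingers":0.18},{"dp":[0,0,0],"delta_rot":[0,0,0],"fingers":0.18},{"dp":[0,0,0],"delta_rot":[0,0,0],"fingers":-0.2},{"dp":[0,0,0],"delta_rot":[0,0,0],"fingers":-0.6},{"dp":[0,0,0],"delta_rot":[0,0,0],"fingers":-0.8},{"dp":[0,0,0],"delta_rot":[0,0,0],"fingers":-0.8},{"dp":[0,0,0],"delta_rot":[0,0,0],"fingers":-0.8},{"dp":[0,0,0],"delta_rot":[0,0,0],"fingers":-0.8},{"dp":[0,0,0],"delta_rot":[0,0,0],"fingers":-0.8}]' 40; python3 to.py '[.4829,-.2684,.37]'
```

```text
t: 12.08
tcp_pos: [0.5192, -0.0074, 0.1904]
tool_rot: [0.143, 0.99, 0.0, -0.0]
force: [-0.0, -0.2, -0.5]
finger_gap: 0.295
gripper_force: 39.2
tool dp units [-0.0785 -0.5212 -0.3592] tcp [ 0.5192 -0.0074  0.1904] tooly [0.284 0.959 0.   ] toolz [-0.  0. -1.] F [-0.02 -0.23 -0.48] gap 0.295 t 12.0833
```

```bash
python3 -m crank '[{"dp":[0,0,-0.01],"delta_rot":[0,0,0],"fingers":-0.8},{"dp":[0,0,-0.02],"delta_rot":[0,0,0],"fingers":-0.8},{"dp":[0,0,-0.02],"delta_rot":[0,0,0],"fingers":-0.8},{"dp":[0,0,-0.03],"delta_rot":[0,0,0],"fingers":-0.8},{"dp":[0,0,-0.04],"delta_rot":[0,0,0],"fingers":-0.8},{"dp":[0,0,-0.06],"delta_rot":[0,0,0],"fingers":-0.8},{"dp":[0,0,-0.06],"delta_rot":[0,0,0],"fingers":-0.8},{"dp":[0,0,-0.06],"delta_rot":[0,0,0],"fingers":-0.8},{"dp":[0,0,-0.05],"delta_rot":[0,0,0],"fingers":-0.8},{"dp":[0,0,-0.01],"delta_rot":[0,0,0],"fingers":-0.8},{"dp":[0,0,0],"delta_rot":[0,0,0],"fingers":-0.8},{"dp":[0,0,0],"delta_rot":[0,0,0],"fingers":-0.8}]'
python3 -m crank '[{"dp":[-0.008,-0.052,0],"delta_rot":[0,0,0],"fingers":-0.8},{"dp":[-0.008,-0.052,0],"delta_rot":[0,0,0],"fingers":-0.8},{"dp":[-0.008,-0.052,0],"delta_rot":[0,0,0],"fingers":-0.8},{"dp":[-0.008,-0.052,0],"delta_rot":[0,0,0],"fingers":-0.8},{"dp":[-0.008,-0.052,0],"delta_rot":[0,0,0],"fingers":-0.8},{"dp":[-0.008,-0.052,0],"delta_rot":[0,0,0],"fingers":-0.8},{"dp":[-0.008,-0.052,0],"delta_rot":[0,0,0],"fingers":-0.8},{"dp":[-0.008,-0.052,0],"delta_rot":[0,0,0],"fingers":-0.8},{"dp":[-0.008,-0.052,0],"delta_rot":[0,0,0],"fingers":-0.8},{"dp":[-0.008,-0.052,0],"delta_rot":[0,0,0],"fingers":-0.8},{"dp":[0,0,0],"delta_rot":[0,0,0],"fingers":-0.8},{"dp":[0,0,0],"delta_rot":[0,0,0],"fingers":-0.8}]'
python3 to.py '[.4829,-.2684,.192]'
python3 - <<'E'
from h import *
q,e=snap('side','s3');p,d=snap('top','t3')
cv2.imwrite('pics/c4.png',cv2.resize(np.hstack([q[120:290,190:390],p[140:310,260:460]]),(800,340))[:,:,::-1])
E
```

```text
t: 13.08
tcp_pos: [0.5185, -0.0074, 0.3703]
tool_rot: [0.143, 0.99, 0.0, -0.0]
force: [-0.1, 0.7, -1.9]
finger_gap: 0.289
gripper_force: 39.3
t: 14.08
tcp_pos: [0.4828, -0.269, 0.368]
tool_rot: [0.145, 0.989, 0.001, -0.002]
force: [-0.2, 0.2, -1.0]
finger_gap: 0.293
gripper_force: 39.6
tool dp units [-0.0015  0.0004  0.3521] tcp [ 0.4828 -0.269   0.368 ] tooly [0.287 0.958 0.002] toolz [-0.004  0.003 -1.   ] F [-0.19  0.24 -1.03] gap 0.293 t 14.0833
```

View pics/c4.png

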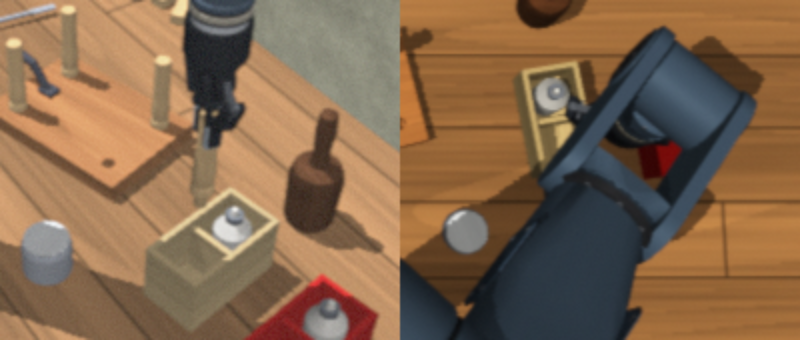

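The left panel shows the leg held upright, tenon at (203,200), and the empty socket at (108,162). I check the leg's position in 3D before lowering.

```bash
python3 - <<'E'
from h import *
z=np.load('pics/s3.npz');P=pts('side',z['d']);o=cam('side')[2]
near=np.hypot(P[...,0]-.483,P[...,1]+.268)<.05
for lo,hi in((.18,.2),(.2,.215),(.215,.24),(.24,.27),(.27,.295)):
    m=near&(P[...,2]>lo)&(P[...,2]<hi); q=P[m]
    if len(q): 
        c=np.median(q,0); u=(c-o)[:2]; u/=np.linalg.norm(u); print(lo,len(q),c.round(4),'axis~',(c[:2]+.01*u).round(4))
m=near&(P[...,2]>.1); print('lowest',P[m][:,2].min())
m=(P[...,2]>.086)&(P[...,2]<.1)&(np.hypot(P[...,0]-.523,P[...,1]+.262)<.12)
print(cv2.minAreaRect(P[m][:,:2].astype(np.float32)))
E
```

```text
0.18 30 [ 0.4762 -0.276   0.1936] axis~ [ 0.4829 -0.2686]
0.2 30 [ 0.4724 -0.2793  0.2118] axis~ [ 0.4791 -0.2718]
0.215 92 [ 0.4743 -0.2799  0.2259] axis~ [ 0.481  -0.2725]
0.24 112 [ 0.4743 -0.2795  0.2559] axis~ [ 0.481 -0.272]
0.27 68 [ 0.4739 -0.2783  0.2794] axis~ [ 0.4806 -0.2709]
lowest 0.10042948452751843
((0.5210945010185242, -0.261210560798645), (0.17463041841983795, 0.09454263746738434), 9.711554527282715)
```

The leg axis lies within 3 mm of the half's centre, so I lower it.

```bash
python3 -m crank '[{"dp":[0,0,0.04],"delta_rot":[0,0,0],"fingers":-0.8},{"dp":[0,0,0.05],"delta_rot":[0,0,0],"fingers":-0.8},{"dp":[0,0,0.05],"delta_rot":[0,0,0],"fingers":-0.8},{"dp":[0,0,0.05],"delta_rot":[0,0,0],"fingers":-0.8},{"dp":[0,0,0.04],"delta_rot":[0,0,0],"fingers":-0.8},{"dp":[0,0,0.04],"delta_rot":[0,0,0],"fingers":-0.8},{"dp":[0,0,0.03],"delta_rot":[0,0,0],"fingers":-0.8},{"dp":[0,0,0.03],"delta_rot":[0,0,0],"fingers":-0.8},{"dp":[0,0,0.01],"delta_rot":[0,0,0],"fingers":-0.8},{"dp":[0,0,0],"delta_rot":[0,0,0],"fingers":-0.8},{"dp":[0,0,0],"delta_rot":[0,0,0],"fingers":-0.8}]'
python3 -m crank '[{"dp":[0,0,0.004],"delta_rot":[0,0,0],"fingers":-0.8},{"dp":[0,0,0.003],"delta_rot":[0,0,0],"fingers":-0.8},{"dp":[0,0,0],"delta_rot":[0,0,0],"fingers":-0.8},{"dp":[0,0,0],"delta_rot":[0,0,0],"fingers":-0.8}]'
```

```text
t: 15.1
tcp_pos: [0.484, -0.2675, 0.2005]
tool_rot: [0.143, 0.99, 0.0, -0.0]
force: [0.5, -0.2, -0.8]
finger_gap: 0.293
gripper_force: 39.6
t: 15.43
tcp_pos: [0.4839, -0.2683, 0.1974]
tool_rot: [0.143, 0.99, -0.0, 0.0]
force: [0.3, -0.1, -0.4]
finger_gap: 0.293
gripper_force: 39.6
```

```bash
for i in 1; do python3 -m crank '[{"dp":[0,0,0.003],"delta_rot":[0,0,0],"fingers":-0.8},{"dp":[0,0,0.003],"delta_rot":[0,0,0],"fingers":-0.8},{"dp":[0,0,0],"delta_rot":[0,0,0],"fingers":-0.8},{"dp":[0,0,0],"delta_rot":[0,0,0],"fingers":-0.8}]' |grep -E "force|tcp"; done
python3 -m crank '[{"dp":[0,0,0.003],"delta_rot":[0,0,0],"fingers":-0.8},{"dp":[0,0,0],"delta_rot":[0,0,0],"fingers":-0.8},{"dp":[0,0,0],"delta_rot":[0,0,0],"fingers":-0.8}]'|grep -E "force|tcp"
```

```text
tcp_pos: [0.4836, -0.2682, 0.1938]
force: [0.1, -0.5, -0.8]
gripper_force: 39.6
tcp_pos: [0.4837, -0.2682, 0.1923]
force: [0.8, 0.5, -1.5]
gripper_force: 39.6
```

```bash
python3 -m crank '[{"dp":[0,0,0.002],"delta_rot":[0,0,0],"fingers":-0.8},{"dp":[0,0,0],"delta_rot":[0,0,0],"fingers":-0.8},{"dp":[0,0,0],"delta_rot":[0,0,0],"fingers":-0.8}]'|grep -E "force|tcp"
python3 -m crank '[{"dp":[0,0,0.002],"delta_rot":[0,0,0],"fingers":-0.8},{"dp":[0,0,0],"delta_rot":[0,0,0],"fingers":-0.8},{"dp":[0,0,0],"delta_rot":[0,0,0],"fingers":-0.8}]'|grep -E "force|tcp"
```

```text
tcp_pos: [0.4839, -0.2683, 0.1921]
force: [-0.8, 1.4, 5.1]
gripper_force: 40.2
tcp_pos: [0.4841, -0.2684, 0.192]
force: [-0.8, 0.4, 10.5]
gripper_force: 41.0
```

It is seated, with floor contact at TCP z 0.192 as predicted. I relax 1 mm, open gently and rise.

```bash
python3 -m crank '[{"dp":[0,0,-0.003],"delta_rot":[0,0,0],"fingers":-0.8},{"dp":[0,0,0],"delta_rot":[0,0,0],"fingers":-0.4},{"dp":[0,0,0],"delta_rot":[0,0,0],"fingers":-0.36},{"dp":[0,0,0],"delta_rot":[0,0,0],"fingers":-0.3},{"dp":[0,0,0],"delta_rot":[0,0,0],"fingers":-0.2},{"dp":[0,0,0],"delta_rot":[0,0,0],"fingers":0},{"dp":[0,0,0],"delta_rot":[0,0,0],"fingers":0.2},{"dp":[0,0,0],"delta_rot":[0,0,0],"fingers":0.4},{"dp":[0,0,0],"delta_rot":[0,0,0],"fingers":0.5},{"dp":[0,0,0],"delta_rot":[0,0,0],"fingers":0.5},{"dp":[0,0,0],"delta_rot":[0,0,0],"fingers":0.5}]' 20
python3 -m crank '[{"dp":[0,0,-0.01],"delta_rot":[0,0,0],"fingers":0.5},{"dp":[0,0,-0.02],"delta_rot":[0,0,0],"fingers":0.5},{"dp":[0,0,-0.04],"delta_rot":[0,0,0],"fingers":0.5},{"dp":[0,0,-0.06],"delta_rot":[0,0,0],"fingers":0.5},{"dp":[0,0,-0.06],"delta_rot":[0,0,0],"fingers":0.5},{"dp":[0.05,0,0],"delta_rot":[0,0,0],"fingers":0.5},{"dp":[0.06,0,0],"delta_rot":[0,0,0],"fingers":0.5},{"dp":[0,-0.07,0],"delta_rot":[0,0,0],"fingers":0.5},{"dp":[0,-0.07,0],"delta_rot":[0,0,0],"fingers":0.5},{"dp":[0,-0.07,0],"delta_rot":[0,0,0],"fingers":0.5},{"dp":[0,0,0],"delta_rot":[0,0,0],"fingers":0.5},{"dp":[0,0,0],"delta_rot":[0,0,0],"fingers":0.5}]'
python3 - <<'E'
from h import *
q,e=snap('side','s5');p,d=snap('top','t5')
cv2.imwrite('pics/c5.png',cv2.resize(np.hstack([q[110:310,180:390],p[130:330,170:380]]),(800,380))[:,:,::-1])
E
```

```text
t: 17.43
tcp_pos: [0.4837, -0.2682, 0.1919]
tool_rot: [0.143, 0.99, -0.0, 0.0]
force: [0.2, 0.5, -0.1]
finger_gap: 0.75
gripper_force: 0.0
t: 18.43
tcp_pos: [0.4007, -0.3551, 0.2879]
tool_rot: [0.145, 0.989, -0.001, 0.001]
force: [-0.5, 0.1, 0.0]
finger_gap: 0.749
gripper_force: 0.0
```

View pics/c5.png

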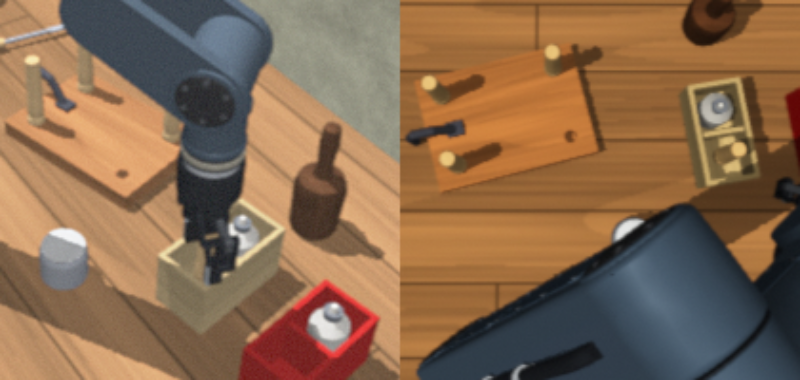

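In the top panel the leg stands in the empty half at (738,150). The other three feet are at (436,87), (552,60) and (453,160), and the tin and mallet are in place. I check the numbers, then hand in.

```bash
python3 - <<'E'
from h import *
z=np.load('pics/t5.npz');P=pts('top',z['d'])
for n,c in dict(A=(.6397,.0209),B=(.5901,.2125),D=(.4706,.1829),placed=(.483,-.268)).items():
    m=(P[...,2]>.148)&(P[...,2]<.18)&(np.hypot(P[...,0]-c[0],P[...,1]-c[1])<.035); print(n,m.sum(),np.median(P[m],0).round(4))
s=manip.sense();print(s['force'].round(2),s['t'],abs(s['qd']).max())
manip.sign_off()
E
```

```text
A 60 [0.6403 0.0209 0.1587]
B 60 [0.5897 0.2131 0.1583]
D 64 [0.4704 0.1829 0.1585]
placed 63 [ 0.4855 -0.2684  0.1608]
[-0.01 -0.29 -1.31] 18.5333 0.02390794324514742
the job is handed in; nothing more can be done
```

The loose leg was the stool's -x, -y corner one: I rocked it about 8 mm, drew it out, stood it upright in the empty half of the plywood caddy, let go and handed in at 18.5 s; the other three legs measured within 1 mm of where they started (I rocked only one of them, to about 5 N).

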